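# Set a batch of lures to cure under the swing-arm UV lamp

### The arm

A 6-joint arm with a two-finger parallel gripper is mounted at the origin on the work surface. World frame = base frame: x ahead of the robot, y to its left, z up, the work surface at z = 0. Lengths are in m, angles in rad, forces in N, time in s.
With the tool pointing down it reaches from about 0.375 to 0.975 m from the base axis. Payload 3.8 kg.
Tool frame: the origin (TCP) lies between the finger pads; the fingertips stand 8 mm ahead of it and the grasp point (between the pads) lies 11 mm behind it (tcp_to_tips is the distance from the TCP to the fingertips, in m); z points along the fingers, y is the line along which they close (so a half turn about z gives the same grasp; the last joint's range is limited). The gripper opens to 85 mm and grips with 20 to 120 N. Pads are 22 mm wide; open, the fingers measure 114 mm over their backs; the gripper's body (76 mm by 85 mm) begins 54 mm behind the grasp point. The pads swing forward as they close: fully open they stand 13 mm farther back than shut.
Start: joints at [-1.263, 0.264, 1.604, -0, 1.274, -0.037], TCP at [0.228, -0.635, 0.239] pointing down, gripper open.
Joint ranges: [-2.63, 2.63], [-0.94, 2.18], [0.31, 2.57], [-1.31, 4.45], [0, 2.66], [-2.55, 2.55]. Speed limits (rad/s): [2.57, 2.57, 3.14, 3.14, 3.14, 3.14].

### API

Orientations are given as a rotation vector (axis times angle).
In Python, from workcell import * gives the robot as it stands.
- The arm moves only by the tool move_arm, never from a script. Its argument "series" is one flat list of numbers, 7 for each row, row after row: the finger opening in cm, from 0 to 8.54, then the shift along the tool's x, y, z in cm, then the turn, a rotation vector about the tool's x, y, z in degrees. A call has 1 to 5 rows; each row shifts and turns the commanded pose from where the row before left it, along the tool's axes as they then stand; what a row does not reach is not made up. A row lasts 1/8 s, in which the tool goes at most 62.5 mm and 10.7 degrees, less where a joint would pass 70% of its speed; a pose out of reach is approached as far as the arm can. A call is refused whole if a number of a shift passes 6.25 or a number of a turn 10.7, either way. A call with a gripper value outside its range is refused whole. The fingers move at their own pace and stop on an object; "grip_force" is the grip in N (left out, the last holds). Time passes only in rows, so rows that do not move let the fingers close. It gives the time, the measured TCP pose, the force, the opening and the grip force at its end, in the units of the state.
- read_state(): the state, without advancing time (a new reading comes with each control period).
- read_camera(name): name is "side" or "top" or "wrist"; returns the picture (480x640x3 uint8, red, green, blue); there is no depth.
- calibration(name): a dict with "camera_matrix" (3x3 intrinsics, pixels), "k1" (the pictures are not rectified: a ray, as slopes to the right and down, at radius r is drawn at 1 + k1 r^2 times it, then the intrinsics apply), "rvec" (rotation vector, rad) and "tvec" (3), from world to camera coordinates, as OpenCV has them. Camera axes: x right, y down, z forward; pixel columns grow to the right and rows downward; lengths in m; the calibration is good to about 2 mm. A picture is of the moment at which its call begins: read the wrist's pose just before it. calibration takes no time and is no camera call; for the wrist camera it gives the pose at the moment of the call.
- finish_job(): hands the job in; it is judged then, once.
The state is a dict: "time": time; "q": joint angles; "joint_vel": joint speeds; "joint_torque": joint torques, N m; "tool_pos": TCP position; "tcp_rot": TCP orientation; "wrist_force": force on the tool from outside, world axes, zero at the start; "torque": the same for the moment, N m; "width": opening from 0.0 (shut) to 1.0 (fully open); "grip_force": force on a finger pad.
Only numpy, scipy, OpenCV 4.12 (cv2) and the standard library are available. Lean on these libraries where they do the work, as an engineer would, in place of code of your own. Each camera call takes 0.05 s, during which the arm holds its last target. There are 200 camera calls.

### The job

Put this batch of lures to cure: swing the UV lamp well clear of the tray and lay every lure on the bench in the tray, one to a bay, flat, lengthwise and in the middle of its bay. With all of them in, swing the lamp back so that it stands centred over the tray, then wind the red elapsed-time pointer back to its zero stop, and last turn the black brightness knob up to its full stop. Do not knock over the resin bottle or the glitter jar.

Things in the scene. Friction and masses are not known exactly. Their poses are not given: they have to be found in the camera images.
- station: curing station, fixed: white tray 206 mm (x) by 150 mm (y), grey ridges part it into 2 x 2 bays, their length along x; beside it (+y) a 200 mm steel post carries the UV lamp. Origin: centre of the tray's underside, on the bench; axes are the tray's. Tray floor 12 mm above the bench; ridges 3 mm thick, tops 17 mm above the bench
- bay0 (a point): centre of the floor of tray bay 0, 12 mm above the bench, axes as the station's; the bay is 99 mm long (x) and 71 mm wide (y) between ridges
- bay1 (a point): centre of the floor of tray bay 1, 12 mm above the bench, axes as the station's; the bay is 99 mm long (x) and 71 mm wide (y) between ridges
- bay2 (a point): centre of the floor of tray bay 2, 12 mm above the bench, axes as the station's; the bay is 99 mm long (x) and 71 mm wide (y) between ridges
- bay3 (a point): centre of the floor of tray bay 3, 12 mm above the bench, axes as the station's; the bay is 99 mm long (x) and 71 mm wide (y) between ridges
- lamp_hinge (a point): on the vertical axis of the lamp arm's hinge, on the post, 170 mm above the bench
- lamp_handle (a point): grip point of the lamp's handle, an upright orange cylinder 24 mm in diameter, on the lamp head's centre, 210 mm from the hinge axis; this point 205 mm, the handle's top 224 mm above the bench. Lamp head: black slab 140 mm across the arm, 100 mm along it, 25 mm thick, underside 151 mm above the bench
- lamp_arm (a joint): swing of the lamp arm (rad), stops at -0.25 and 1.9; at 0 it points from the post along the station's -y; grows clockwise seen from above, towards the station's -x (at pi/2 it points along -x, to the robot). Centred over the tray near 0.14. Light friction (0.6 N at the handle); stays where it is left
- elapsed (a joint): red elapsed-time pointer knob on the controller's white dial (rad): 0 at its zero stop (red tick), 2.6 at the other; grows clockwise seen from above, so wind it back anticlockwise. Friction 0.04 N m, stays put. Grip: upright bar 42 mm long, 14 mm wide, 32 mm high, along the controller's x at 0, white mark then to -x
- elapsed_grip (a point): on the axis of the red knob, at the height to grip the bar, 73 mm above the bench (bar from 50 to 80 mm); axes turn with the knob, x along the bar
- brightness (a joint): the black lamp brightness knob on a steel base on the controller (rad): 0 is its lowest stop, 2.4 its full stop (red tick); grows clockwise seen from above. Friction 0.04 N m, stays where it is left. Bar grip of the same size as the red knob; at 0 it lies along the controller's x with the white mark towards -x
- brightness_grip (a point): on the axis of the black knob, at the height to grip the bar, 73 mm above the bench; axes turn with the knob, x along the bar
- controller: the lamp controller, a grey box 180 mm (x) by 100 mm (y), 36 mm high, fixed; origin: centre of its underside. Red knob at x = -45 mm, black knob at x = +45 mm
- lure0: orange-brown flat-sided fishing-lure body lying on its side, 78 mm long (x), 34 mm wide (y; 31 mm between flat flanks from x = -29 to +17 mm), 18 mm thick (z), 22 g; origin in the middle of the body, 9 mm above what it lies on; either side may be up. From two to four lures are present
- lure1: yellow-green flat-sided fishing-lure body lying on its side, 78 mm long (x), 34 mm wide (y; 31 mm between flat flanks from x = -29 to +17 mm), 18 mm thick (z), 22 g; origin in the middle of the body, 9 mm above what it lies on; either side may be up. From two to four lures are present
- lure2: red flat-sided fishing-lure body lying on its side, 78 mm long (x), 34 mm wide (y; 31 mm between flat flanks from x = -29 to +17 mm), 18 mm thick (z), 22 g; origin in the middle of the body, 9 mm above what it lies on; either side may be up. From two to four lures are present
- lure3: blue flat-sided fishing-lure body lying on its side, 78 mm long (x), 34 mm wide (y; 31 mm between flat flanks from x = -29 to +17 mm), 18 mm thick (z), 22 g; origin in the middle of the body, 9 mm above what it lies on; either side may be up. From two to four lures are present
- resin_bottle: amber bottle of resin, 40 mm in diameter, 100 mm high, standing; origin: centre of its underside; a bystander
- glitter_jar: clear jar with an orange cap, 52 mm in diameter, 55 mm high, standing; origin: centre of its underside; a bystander
Things that resemble listed ones, but are neither listed nor needed, are in the scene too. What is shaped like the controller but yellow is not meant. Of the things that look like the lure0, take the one that is nearest to the robot's base at the start.

How it is judged:
On the way, in this order (a step that is already met when the one before it is completed fails the run):
1. the lamp is swung clear of the tray (horizontal distance between lamp_handle and station above 0.17 m), for 0.2 s.
2. with the lamp clear, every lure present lies flat in a bay of its own ((x of lure0 in the frame of station between -0.065 and -0.037 m or x of lure0 in the frame of station between 0.037 and 0.065 m) and (y of lure0 in the frame of station between -0.055 and -0.019 m or y of lure0 in the frame of station between 0.019 and 0.055 m) and z of each of lure0, lure1, lure2, lure3 in the frame of station below 0.0255 m and angle between the x axis of each of lure0, lure1, lure2, lure3 and the x axis of station, either way round below 0.3 rad and (angle between lure0's own z axis and vertical below 0.2 rad or angle between lure0's own z axis and vertical above 2.94 rad) and linear speed of each of lure0, lure1, lure2, lure3 below 0.02 m/s and (x of lure1 in the frame of station between -0.065 and -0.037 m or x of lure1 in the frame of station between 0.037 and 0.065 m) and (y of lure1 in the frame of station between -0.055 and -0.019 m or y of lure1 in the frame of station between 0.019 and 0.055 m) and (angle between lure1's own z axis and vertical below 0.2 rad or angle between lure1's own z axis and vertical above 2.94 rad) and (x of lure2 in the frame of station between -0.065 and -0.037 m or x of lure2 in the frame of station between 0.037 and 0.065 m) and (y of lure2 in the frame of station between -0.055 and -0.019 m or y of lure2 in the frame of station between 0.019 and 0.055 m) and (angle between lure2's own z axis and vertical below 0.2 rad or angle between lure2's own z axis and vertical above 2.94 rad) and (x of lure3 in the frame of station between -0.065 and -0.037 m or x of lure3 in the frame of station between 0.037 and 0.065 m) and (y of lure3 in the frame of station between -0.055 and -0.019 m or y of lure3 in the frame of station between 0.019 and 0.055 m) and (angle between lure3's own z axis and vertical below 0.2 rad or angle between lure3's own z axis and vertical above 2.94 rad) and horizontal distance between lamp_handle and station above 0.17 m), for 0.2 s.
3. the lamp is back, centred over the tray (horizontal distance between lamp_handle and station below 0.03 m), for 0.2 s.
4. the elapsed-time pointer is wound back to its zero stop (value of joint elapsed below 0.09 rad), for 0.2 s.
5. the brightness knob is turned up to its full stop (value of joint brightness above 2.31 rad), for 0.2 s.
At the end, for the whole second after the job is handed in: Each lure present at rest flat (0.2 rad) in its own bay: middle within 14 mm lengthwise, 18 mm crosswise of the bay centre, lengthwise within 0.3 rad; lamp still, its centre within 30 mm of the tray centre seen from above; elapsed pointer and brightness knob within 0.09 rad of their stops ((x of lure0 in the frame of station between -0.065 and -0.037 m or x of lure0 in the frame of station between 0.037 and 0.065 m) and (y of lure0 in the frame of station between -0.055 and -0.019 m or y of lure0 in the frame of station between 0.019 and 0.055 m) and z of each of lure0, lure1, lure2, lure3 in the frame of station below 0.0255 m and angle between the x axis of each of lure0, lure1, lure2, lure3 and the x axis of station, either way round below 0.3 rad and (angle between lure0's own z axis and vertical below 0.2 rad or angle between lure0's own z axis and vertical above 2.94 rad) and linear speed of each of lure0, lure1, lure2, lure3 below 0.02 m/s and (x of lure1 in the frame of station between -0.065 and -0.037 m or x of lure1 in the frame of station between 0.037 and 0.065 m) and (y of lure1 in the frame of station between -0.055 and -0.019 m or y of lure1 in the frame of station between 0.019 and 0.055 m) and (angle between lure1's own z axis and vertical below 0.2 rad or angle between lure1's own z axis and vertical above 2.94 rad) and (x of lure2 in the frame of station between -0.065 and -0.037 m or x of lure2 in the frame of station between 0.037 and 0.065 m) and (y of lure2 in the frame of station between -0.055 and -0.019 m or y of lure2 in the frame of station between 0.019 and 0.055 m) and (angle between lure2's own z axis and vertical below 0.2 rad or angle between lure2's own z axis and vertical above 2.94 rad) and (x of lure3 in the frame of station between -0.065 and -0.037 m or x of lure3 in the frame of station between 0.037 and 0.065 m) and (y of lure3 in the frame of station between -0.055 and -0.019 m or y of lure3 in the frame of station between 0.019 and 0.055 m) and (angle between lure3's own z axis and vertical below 0.2 rad or angle between lure3's own z axis and vertical above 2.94 rad) and horizontal distance between lamp_handle and station below 0.03 m and value of joint elapsed below 0.09 rad and value of joint brightness above 2.31 rad and velocity of joint lamp_arm between -0.05 and 0.05 rad/s); the robot touches nothing.
It fails at once if the resin bottle or the glitter jar is knocked over (angle between any of resin_bottle, glitter_jar's own z axis and vertical above 0.7 rad).
Of lure0, lure1, lure2, lure3 only 2 to 4 are there at a start; the rules pass over those that are not, and their reading is None.
At some moment in a run one of lure0, lure1, lure2, lure3 may be knocked a few centimetres aside while the robot is not near it.
Once in a run the grip may slacken for a moment while it holds something.
It also fails if it takes over 210 s, if anything falls off the work surface, if the arm or the gripper's body presses on something with over 40 N, if the wrist force passes 120 N, or if a joint passes its speed limit or range.

## Working session

There is one attempt and no reset: what is moved stays moved. The work goes in short steps, Python scripts to look and compute and a tool call to move; the robot and the scene stay as the last step left them, time stands still between calls to the robot, and variables do not carry over. Pictures are saved under pics/ and viewed, at most 14 in all, crops included, and the job is handed in when it is done.

Besides the shell and the picture viewer there is one more tool, called after "Request:" in YAML: its name, and indented under it one key for each argument. move_arm: Moves the arm, as the interface text tells. Its arguments: {"type":"object","properties":{"series":{"type":"array"},"grip_force":{"type":"number"}},"required":["series"]}

```bash
ls; mkdir -p pics
python3 - <<'E'
from workcell import *
import cv2
s=read_state(); print(s)
for n in("top","side"):
    im=read_camera(n); cv2.imwrite(f"pics/{n}0.png",im[:,:,::-1]); c=calibration(n); print(n,c)
E
```

```text
pics
{'time': 0.0, 'q': array([-1.26295212e+00,  2.64725699e-01,  1.60538909e+00, -1.39141069e-05,
        1.27368850e+00, -3.68974873e-02]), 'joint_vel': array([-1.50307495e-03, -1.66213452e-03, -3.47995519e-04,  4.70922889e-04,
        4.18169474e-05,  1.38182787e-03]), 'joint_torque': array([ 2.21355345e-03, -5.15109909e+01, -3.67311502e+01,  9.26087819e-05,
        1.29774614e-02,  7.59644678e-06]), 'tool_pos': array([ 0.22789699, -0.63460309,  0.23797235]), 'tcp_rot': array([-3.09287976e+00, -5.38472325e-01,  4.89347717e-04]), 'wrist_force': array([0.69490271, 0.05909203, 0.21858962]), 'torque': array([ 0.01663108,  0.05184294, -0.01137845]), 'grip_force': 0.0, 'width': 0.9982866707208811}
top {'camera_matrix': array([[480.9078101 ,   0.        , 319.43996601],
       [  0.        , 480.9078101 , 235.48946506],
       [  0.        ,   0.        ,   1.        ]]), 'k1': 0.0032488040040051518, 'rvec': array([ 2.15637047, -2.04882938,  0.22824232]), 'tvec': array([-0.03892865,  0.54240351,  1.06094219])}
side {'camera_matrix': array([[438.91534646,   0.        , 313.79610943],
       [  0.        , 438.91534646, 233.82293221],
       [  0.        ,   0.        ,   1.        ]]), 'k1': 0.03562845968045751, 'rvec': array([ 2.23532923, -0.42048792,  0.21013532]), 'tvec': array([-0.47897169,  0.21081252,  0.82755395])}
```

View pics/top0.png

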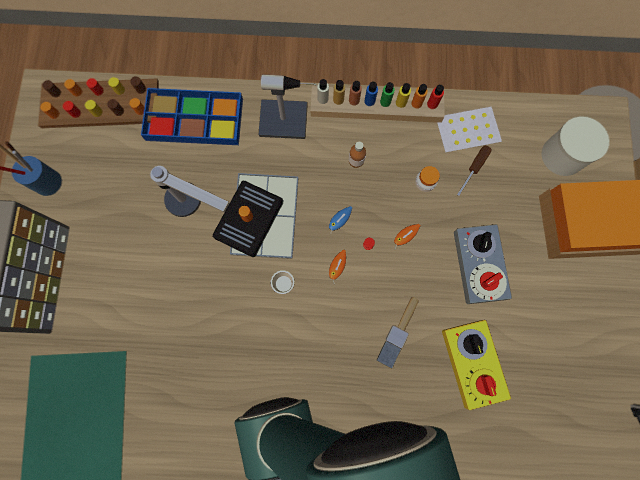

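View pics/side0.png

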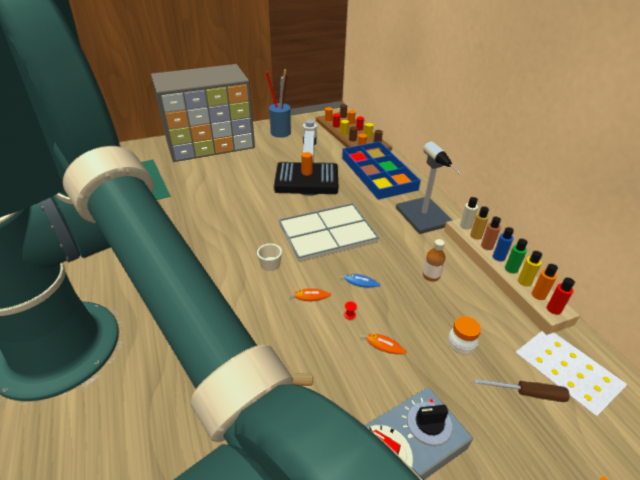

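The top view shows the tray at about (265,216) with the lamp over it, and the post at (180,200). The blue lure is at (340,218), and there are two orange lures, at (338,264) and (407,234). The grey controller is at (483,263). The bottle is at (357,153) and the jar at (428,178). The side view agrees.

```bash
cat > h.py <<'E'
import numpy as np, cv2, time
from scipy.spatial.transform import Rotation as R
from workcell import *
def ray(c,uv):
    uv=np.asarray(uv,float).reshape(-1,1,2)
    n=cv2.undistortPoints(uv,c["camera_matrix"],np.array([c["k1"],0,0,0.]))[:,0]
    Rm=cv2.Rodrigues(np.array(c["rvec"]))[0]; t=np.array(c["tvec"])
    return -Rm.T@t, np.c_[n,np.ones(len(n))]@Rm
def plane(c,uv,z):
    o,d=ray(c,uv); return o+d*((z-o[2])/d[:,2])[:,None]
def tri(c1,p1,c2,p2):
    (o,d),(a,b)=ray(c1,p1),ray(c2,p2); d=d[0];b=b[0]
    s=np.linalg.lstsq(np.c_[d,-b],a-o,rcond=None)[0]
    P,Q=o+s[0]*d,a+s[1]*b; return (P+Q)/2,np.linalg.norm(P-Q)
def proj(c,P): return cv2.projectPoints(np.float64(P).reshape(-1,3),np.array(c["rvec"]),np.array(c["tvec"]),c["camera_matrix"],np.array([c["k1"],0,0,0.]))[0][:,0]
def snap(n,name=None):
    c=calibration(n); im=read_camera(n)
    if name: cv2.imwrite(f"pics/{name}.png",im[:,:,::-1])
    return c,im
def blobs(im,lo,hi,amin=60):
    m=cv2.inRange(cv2.cvtColor(im,cv2.COLOR_RGB2HSV),np.array(lo),np.array(hi))
    m=cv2.morphologyEx(m,cv2.MORPH_CLOSE,np.ones((5,5)))
    return [k for k in cv2.findContours(m,cv2.RETR_EXTERNAL,cv2.CHAIN_APPROX_NONE)[0] if cv2.contourArea(k)>amin]
HUE=dict(orange=((5,150,110),(16,255,255)),red=((0,170,90),(4,255,255)),green=((24,90,90),(50,255,255)),blue=((98,110,90),(118,255,255)))
def axis(c,k,z):
    P=plane(c,k[:,0],z)[:,:2]
    (x,y),(w,h),a=cv2.minAreaRect(np.float32(P*1000))
    if w<h: w,h,a=h,w,a+90
    return np.round([x,y,(a+90)%180-90,w,h],1)
def tool():
    s=read_state(); M=R.from_rotvec(s["tcp_rot"]).as_matrix()
    return s,M,np.array(s["tool_pos"])
def go(target,yaw_y=None):
    """cm in tool axes to world target; yaw_y: wanted world direction (deg) of tool y, modulo 180"""
    s,M,p=tool(); d=M.T@(np.array(target)-p)*100
    out=[np.round(d,2)]
    if yaw_y is not None:
        cur=np.degrees(np.arctan2(M[1,1],M[0,1])); t=(yaw_y-cur+90)%180-90
        out.append(("tool z turn",round(-t,1),"or",round(-t+180*np.sign(t),1),"q6",round(np.degrees(s["q"][5]),1)))
    print(*out)
    return out
E
python3 - <<'E'
from h import *
ct,it=calibration("top"),cv2.imread("pics/top0.png")[:,:,::-1]
cs,is_=calibration("side"),cv2.imread("pics/side0.png")[:,:,::-1]
for n in HUE:
  for nm,c,im in(("top",ct,it),("side",cs,is_)):
    for k in blobs(im,*HUE[n],50):
      a=axis(c,k,.009)
      if 40<a[3]<120 and abs(a[1])<600: print(n,nm,np.round(k[:,0].mean(0)),a,cv2.contourArea(k))
pts=dict(hinge=(158,173),handle=(246,213),bottle=(357,153),jar=(428,178),red=(489,281),blk=(483,242),tA=(297,177),tB=(295,257),tC=(231,257),tD=(237,176))
for k,z in dict(hinge=.18,handle=.224,bottle=.1,jar=.055,red=.08,blk=.08,tA=.017,tB=.017,tC=.017,tD=.017).items(): print(k,plane(ct,[pts[k]],z).round(3))
print("handle tri",tri(ct,(246,209),cs,(308,155)))
print("lure o",tri(ct,(338,264),cs,(311,295)),tri(ct,(340,218),cs,(362,280)))
print("tray",tri(ct,(297,177),cs,(340,206)),tri(ct,(295,257),cs,(279,215)),tri(ct,(231,257),cs,(0,0)))
E
```

```text
orange top [338. 264.] [487.4 -58.9 -23.6  76.3  32.2] 296.5
orange top [407. 234.] [ 571.2 -224.1  -42.6   76.5   32.5] 279.0
orange top [429. 175.] [ 724.1 -276.8  -45.3   50.4   46.5] 272.0
orange top [225. 107.] [884.4 252.8  89.8  59.   44.6] 324.5
orange top [135. 105.] [873.7 486.9   7.6  46.8  25.9] 93.5
orange top [418.  96.] [ 937.5 -247.5  -30.    58.9   27.7] 103.5
orange side [385. 344.] [ 572.6 -223.2  -44.2   76.8   35.9] 453.5
orange side [467. 328.] [ 737.6 -245.8   35.8   60.8   49.7] 502.5
orange side [350. 310.] [ 544.  -124.1   61.    48.7   25. ] 190.0
orange side [312. 294.] [489.5 -57.  -21.1  73.7  33.7] 323.0
orange side [546. 286.] [ 966.  -212.7   32.1  101.7   42.3] 490.0
orange side [435. 257.] [795.6 -52.2  55.6  54.9  38.3] 213.0
orange side [490. 236.] [961.6 -36.2  40.5 103.   27.6] 244.0
orange side [401. 178.] [892.5 269.3  89.8  43.3  38.2] 95.0
red top [486. 385.] [ 225.8 -406.6   88.3   43.2   42.5] 278.5
red top [491. 280.] [ 466.1 -426.1  -87.1   53.6   40.8] 270.5
red top [161. 126.] [823.1 410.2  89.1  59.7  45.6] 342.5
red top [435.  97.] [
[... 800 characters left out ...]
1  ]]
jar [[ 0.7   -0.265  0.055]]
red [[ 0.454 -0.396  0.08 ]]
blk [[ 0.543 -0.385  0.08 ]]
tA [[0.699 0.053 0.017]]
tB [[0.497 0.045 0.017]]
tC [[0.49  0.198 0.017]]
tD [[0.694 0.202 0.017]]
handle tri (array([0.55389302, 0.13733791, 0.22286774]), np.float64(0.0004736775745268629))
lure o (array([ 0.48631889, -0.05870807,  0.00893557]), np.float64(0.001645189370744037)) (array([ 0.60256309, -0.05920565,  0.01061907]), np.float64(0.0025727964056431315))
tray (array([0.62471079, 0.04991256, 0.14143731]), np.float64(0.05959412855258981)) (array([0.46297968, 0.03812788, 0.15963047]), np.float64(0.019200404248544148)) (array([0.25938516, 0.05147947, 0.59520888]), np.float64(0.2698131423211713))
```

Request:
move_arm:
  series: [8.5,0,0,-6,0,0,0,8.5,0,0,-6,0,0,0,8.5,0,0,0,0,0,0]

```text
time: 0.48
tool_pos: [0.229, -0.6378, 0.367]
tcp_rot: [3.083, 0.537, 0.003]
wrist_force: [-0.3, -0.7, -0.7]
width: 0.996
grip_force: 0.0
```

Run:
```python
from h import *
s,M,p=tool(); print(M.round(3))
c=calibration("top"); print("post top",plane(c,[(158,173)],.2))
go((.52,-.06,.37),90)
c=calibration("wrist"); print(M.T@(ray(c,[(320,240)])[0]-p), M.T@ray(c,[(320,240)])[1][0])
```

```text
[[ 0.941  0.338  0.004]
 [ 0.338 -0.941 -0.012]
 [-0.     0.012 -1.   ]]
post top [[0.62880217 0.33147347 0.2       ]]
[ 46.92 -44.53  -0.86] ('tool z turn', np.float64(19.8), 'or', np.float64(-160.2), 'q6', np.float64(-2.1))
[ 0.07180153 -0.00109991 -0.13557101] [-2.74725988e-01  7.22227117e-04  9.61538108e-01]
```

Request:
move_arm:
  series: [8.5,4.2,-4.0,0,0,0,0,8.5,4.2,-4.0,0,0,0,0,8.5,4.2,-4.0,0,0,0,0,8.5,4.2,-4.0,0,0,0,0,8.5,4.2,-4.0,0,0,0,0]

```text
time: 1.1
tool_pos: [0.3584, -0.374, 0.3579]
tcp_rot: [-3.094, -0.538, 0.001]
wrist_force: [0.1, -0.8, -0.4]
width: 0.992
grip_force: 0.0
```

Request:
move_arm:
  series: [8.5,4.2,-4.0,0,0,0,0,8.5,4.2,-4.0,0,0,0,0,8.5,4.2,-4.0,0,0,0,0,8.5,4.2,-4.0,0,0,0,0,8.5,4.2,-4.0,0,0,0,0]

```text
time: 1.72
tool_pos: [0.4883, -0.1149, 0.358]
tcp_rot: [-3.095, -0.539, 0.002]
wrist_force: [0.8, 0.3, 0.4]
width: 0.996
grip_force: 0.0
```

Request:
move_arm:
  series: [8.5,4.2,-4.0,0,0,0,0,8.5,0,0,0,0,0,10,8.5,0,0,0,0,0,9.8,8.5,0,0,0,0,0,0,8.5,0,0,0,0,0,0]

```text
time: 2.35
tool_pos: [0.5139, -0.0651, 0.3585]
tcp_rot: [-3.141, -0.003, 0.002]
wrist_force: [0.4, -0.3, -0.0]
width: 0.999
grip_force: 0.0
```

Run:
```python
from h import *
s,M,p=tool(); print(p.round(4),M.round(3),s["time"])
cw,iw=snap("wrist","w1"); ct,it=snap("top","top1")
for n in HUE:
  for nm,c,im in(("w",cw,iw),("top",ct,it)):
    for k in blobs(im,*HUE[n],80):
      a=axis(c,k,.009)
      if 40<a[3]<120 and abs(a[1])<600: print(n,nm,np.round(k[:,0].mean(0)),a,cv2.contourArea(k))
```

```text
[ 0.5139 -0.0651  0.3585] [[ 1.     0.002 -0.001]
 [ 0.002 -1.     0.   ]
 [-0.001 -0.    -1.   ]] 2.35
orange w [314. 206.] [488.1 -56.5 -14.7  75.2  31.8] 1214.5
orange w [ 14. 166.] [534.1 285.4 -47.5  69.4  29.5] 329.0
orange w [463. 132.] [ 572.1 -223.4  -43.5   76.    31.9] 1450.0
orange top [338. 263.] [491.8 -60.9 -23.6  64.4  32.3] 249.0
orange top [431. 176.] [ 721.  -280.1  -41.9   51.2   37.3] 201.5
orange top [225. 107.] [884.3 252.8  89.9  59.   44.3] 323.5
orange top [136. 105.] [875.2 480.2  40.4  49.9  27.2] 101.5
red w [629. 239.] [ 445.1 -429.2   12.    51.3   29.7] 765.0
red top [486. 385.] [ 225.8 -406.6   88.3   43.2   42.5] 284.5
red top [491. 280.] [ 466.1 -426.   -87.1   53.7   40.8] 271.5
red top [161. 126.] [823.2 410.1  88.9  59.8  45.7] 338.5
green top [222. 129.] [823.2 254.2 -87.   58.2  47. ] 350.5
blue w [315. 102.] [603.9 -59.7 -46.2  73.9  30.2] 1421.5
blue top [337. 221.] [592.4 -51.9 -41.3  47.5  29.9] 174.5
```

View pics/w1.png

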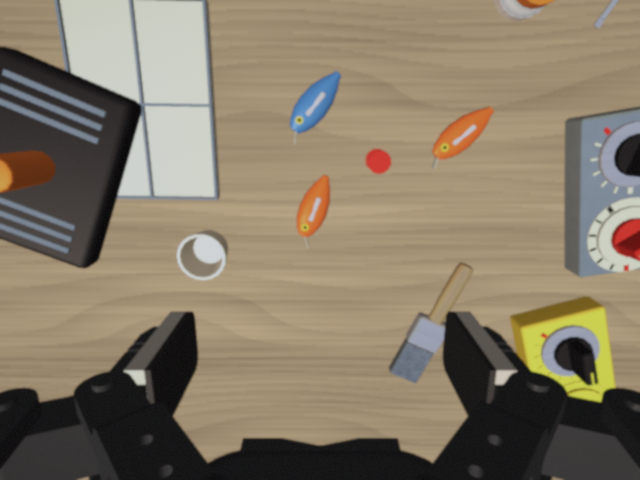

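View pics/top1.png

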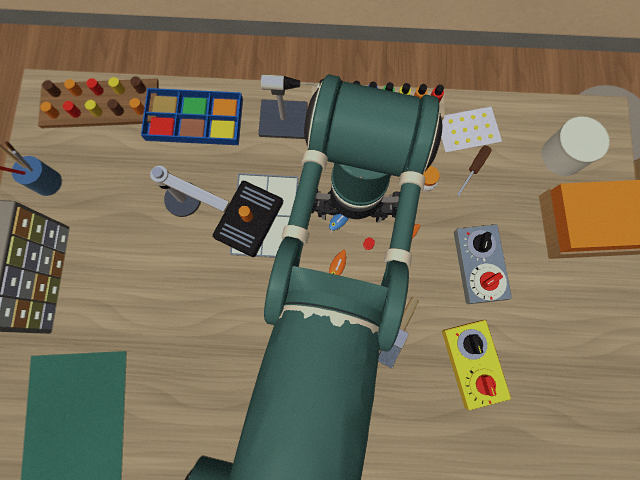

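The wrist view shows the near orange lure (314,206), the blue lure (315,102), the decoy orange lure (463,132) and the lamp handle at the left edge. There are no other lures, so two are present. Next I move above the lamp handle.

Request:
move_arm:
  series: [8.5,1,-5,1,0,0,0,8.5,1,-5,1,0,0,0,8.5,1,-5,2,0,0,0,8.5,1,-5.2,2,0,0,0,8.5,0,0,0,0,0,0]

```text
time: 3.08
tool_pos: [0.5534, 0.1396, 0.2966]
tcp_rot: [-3.141, -0.007, 0.007]
wrist_force: [0.1, -0.6, 0.5]
width: 0.996
grip_force: 0.0
```

Run:
```python
from h import *
s,M,p=tool(); print(p.round(4))
cw,iw=snap("wrist","w2"); ct=calibration("top"); it=cv2.imread("pics/top0.png")[:,:,::-1]
for nm,c,im in(("w",cw,iw),("top",ct,it)):
    for k in blobs(im,(4,120,60),(18,255,255),60):
      print(nm,np.round(k[:,0].mean(0)),axis(c,k,.224),cv2.contourArea(k))
```

```text
[0.5534 0.1396 0.2966]
w [317. 256.] [556.5 142.3  -0.8  34.2  24.2] 2264.5
w [507. 255.] [557.7  43.5 -15.9  38.1  16.8] 1632.5
w [591. 206.] [583.    5.8  76.3  22.1  13.2] 909.5
top [ 21. 313.] [325.8 547.1  -0.7  50.6  23.5] 295.0
top [ 40. 287.] [ 3.776e+02  5.199e+02 -4.000e-01  4.990e+01  2.100e+01] 244.0
top [ 57. 264.] [ 4.248e+02  4.950e+02 -4.000e-01  4.900e+01  1.990e+01] 213.0
top [338. 264.] [452.  -52.  -23.6  62.   26.2] 303.5
top [407. 234.] [ 520.  -186.   -42.6   62.3   26.4] 291.0
top [ 23. 223.] [503.2 576.9  -6.   59.9  31.5] 322.5
top [245. 213.] [545.1 138.1  34.6  34.7  23.9] 153.5
top [429. 175.] [ 643.9 -229.2  -45.3   41.    39.1] 284.0
top [598. 213.] [ 593.  -561.5  -84.3  217.6  196.4] 7046.5
top [480. 159.] [ 684.5 -333.7  -30.6   67.3   20.4] 239.5
top [357. 153.] [686.  -82.2   2.1  33.   31. ] 142.0
top [192. 127.] [724.6 264.3  89.9  47.4  37.7] 344.5
top [376. 116.] [ 768.9 -119.    90.   275.    11.1] 455.0
top [225. 107.] [774.2 201.2  89.8  47.9  36.7] 329.5
top [339.  97.] [809.7 -37.2  -2.9  33.8  21.9] 98.5
top [251.  78.] [ 896.3    4.1  -78.9 1367.   367.3] 33131.5
```

View pics/w2.png

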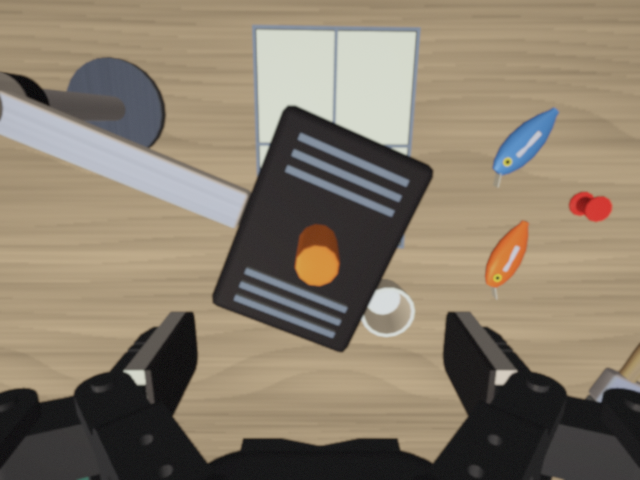

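The lamp handle top is at (317,265), about 2 mm from below the TCP. I'll descend and grip it.

Request:
move_arm:
  series: [8.5,-0.2,0,4,0,0,0,8.5,0,0,4,0,0,0,8.5,0,0,2.2,0,0,0,1.5,0,0,0,0,0,0,1.5,0,0,0,0,0,0]
  grip_force: 25

```text
time: 3.75
tool_pos: [0.5535, 0.1362, 0.1991]
tcp_rot: [-3.141, 0.003, -0.004]
wrist_force: [0.7, 0.6, 0.7]
width: 0.597
grip_force: 0.0
```

Request:
move_arm:
  series: [1.5,0,0,0,0,0,0,1.5,0,0,0,0,0,0,1.5,0,0,0,0,0,0,1.5,0,0,0,0,0,0]

```text
time: 4.25
tool_pos: [0.5557, 0.1405, 0.2003]
tcp_rot: [-3.135, 0.002, -0.014]
wrist_force: [5.1, 10.5, 0.1]
width: 0.273
grip_force: 27.9
```

Run:
```python
from h import *
s,M,p=tool(); print(p.round(4),s["wrist_force"],s["width"],s["grip_force"])
# hinge from base pole and wrist view
h=np.array([.6288,.3315]); v=p[:2]-h; r=np.hypot(*v); a0=np.arctan2(v[1],v[0]); print("r",r,np.degrees(a0))
t=np.arctan2(-.0,-1); 
aa=np.linspace(a0%(2*np.pi),np.radians(187),9)
w=h+r*np.c_[np.cos(aa),np.sin(aa)]; print(np.degrees(aa).round(),w.round(3))
d=np.diff(w,axis=0)@M[:2,:2]*100; print(d.round(2))
```

```text
[0.5557 0.1405 0.2003] [ 5.09293467 10.54945204  0.09129085] 0.2729344310252947 27.887695133686066
r 0.20453104161799437 -110.93109538559898
[249. 241. 234. 226. 218. 210. 203. 195. 187.] [[0.556 0.14 ]
 [0.531 0.152]
 [0.507 0.167]
 [0.486 0.185]
 [0.468 0.205]
 [0.452 0.228]
 [0.44  0.253]
 [0.431 0.279]
 [0.426 0.307]]
[[-2.51 -1.16]
 [-2.33 -1.49]
 [-2.11 -1.79]
 [-1.85 -2.06]
 [-1.56 -2.29]
 [-1.23 -2.48]
 [-0.89 -2.62]
 [-0.53 -2.72]]
```

Request:
move_arm:
  series: [1.5,-2.5,-1.1,0,0,0,0,1.5,-2.4,-1.5,0,0,0,0,1.5,-2.1,-1.8,0,0,0,0,1.5,-1.9,-2.1,0,0,0,0,1.5,0,0,0,0,0,0]

```text
time: 4.88
tool_pos: [0.4686, 0.2073, 0.2007]
tcp_rot: [-3.132, -0.002, -0.024]
wrist_force: [13.2, 11.5, -6.6]
width: 0.272
grip_force: 27.3
```

Request:
move_arm:
  series: [1.5,-1.6,-2.3,0,0,0,0,1.5,-1.3,-2.5,0,0,0,0,1.5,-0.9,-2.6,0,0,0,0,1.5,-0.6,-2.7,0,0,0,0,1.5,0,0,0,0,0,0]

```text
time: 5.5
tool_pos: [0.4215, 0.3056, 0.2004]
tcp_rot: [-3.138, -0.003, -0.009]
wrist_force: [1.9, 0.9, 6.2]
width: 0.271
grip_force: 28.1
```

Request:
move_arm:
  series: [8.5,0,0,0,0,0,0,8.5,0,0,0,0,0,0,8.5,0,0,0,0,0,0,8.5,0,0,0,0,0,0,8.5,0,0,-5,0,0,0]

```text
time: 6.12
tool_pos: [0.4166, 0.3009, 0.2427]
tcp_rot: [3.136, -0.002, -0.014]
wrist_force: [-0.1, 0.5, 0.9]
width: 0.996
grip_force: 0.0
```

Request:
move_arm:
  series: [8.5,0,0,-5,0,0,0,8.5,2,5,0,0,0,0,8.5,2,5,0,0,0,0,8.5,2,5,0,0,0,0,8.5,2,5,0,0,0,0]

```text
time: 6.75
tool_pos: [0.4997, 0.1013, 0.2973]
tcp_rot: [-3.141, 0.001, -0.0]
wrist_force: [0.3, 0.1, -0.5]
width: 0.999
grip_force: 0.0
```

Request:
move_arm:
  series: [8.5,1,0,0,0,0,0,8.5,0,0,0,0,0,0]

```text
time: 7.0
tool_pos: [0.5097, 0.103, 0.297]
tcp_rot: [-3.141, 0.003, 0.001]
wrist_force: [-0.6, 0.4, -0.3]
width: 0.994
grip_force: 0.0
```

Run:
```python
from h import *
s,M,p=tool(); print(p.round(4),M.round(3))
cw,iw=snap("wrist","w3"); ct,it=snap("top","top3")
```

```text
[0.5097 0.103  0.297 ] [[ 1.    -0.002 -0.001]
 [-0.002 -1.     0.001]
 [-0.001 -0.001 -1.   ]]
```

View pics/w3.png

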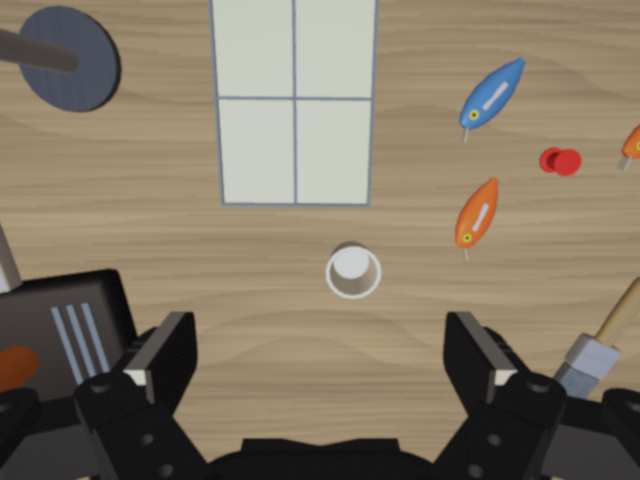

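The lamp is clear. The tray cross is at (295,99), with its near corners at (224,205) and (369,206). The lures are at (477,213) orange and (492,95) blue.

Run:
```python
from h import *
cw=calibration("wrist"); iw=cv2.imread("pics/w3.png")[:,:,::-1]; ct=calibration("top"); it=cv2.imread("pics/top3.png")[:,:,::-1]
def cen(k): m=cv2.moments(k); return m['m10']/m['m00'],m['m01']/m['m00']
for n in("orange","blue"):
    kw=[k for k in blobs(iw,*HUE[n],800)]; 
    for k in kw: print(n,np.round(cen(k)),axis(cw,k,.009),cv2.contourArea(k), [ (np.round(tri(cw,cen(k),ct,cen(j))[0],4),round(tri(cw,cen(k),ct,cen(j))[1],4)) for j in blobs(it,*HUE[n],150) if 430<axis(ct,j,.009)[0]<700 and abs(axis(ct,j,.009)[1])<300])
    for k in kw:
        P=plane(cw,k[:,0],.009)[:,:2]; m=np.zeros((480,640),np.uint8); cv2.drawContours(m,[k],-1,255,-1)
        v,u=np.nonzero(m); Q=plane(cw,np.c_[u,v],.009)[:,:2]; e=np.linalg.eigh(np.cov(Q.T))[1][:,1]; print(" pca",Q.mean(0).round(4),np.degrees(np.arctan2(e[1],e[0])).round(1))
# tray: white floor in both views
for nm,c,im in(("w",cw,iw),("t",ct,it)):
    hsv=cv2.cvtColor(im,cv2.COLOR_RGB2HSV); m=cv2.inRange(hsv,np.array((20,0,165)),np.array((90,45,255)))
    for k in cv2.findContours(m,cv2.RETR_EXTERNAL,cv2.CHAIN_APPROX_NONE)[0]:
        if cv2.contourArea(k)>(4000 if nm=="w" else 700):
            print(nm,np.round(cen(k)),axis(c,k,.012))
px=[(295,99),(217,98),(374,98),(224,205),(369,206)]
print(plane(cw,px,.017).round(4))
```

```text
orange [476. 215.] [487.6 -57.  -20.2  76.5  32.7] 1660.5 [(array([ 0.4853, -0.0576,  0.0054]), np.float64(0.0001)), (array([ 0.5222, -0.1348,  0.0332]), np.float64(0.1795))]
 pca [ 0.486  -0.0562] 159.8
blue [491.  95.] [603.6 -58.5 -42.8  75.4  30.5] 2004.5 [(array([ 0.6023, -0.0586,  0.0047]), np.float64(0.001))]
 pca [ 0.6024 -0.0572] 140.2
w [332. 151.] [ 5.489e+02  9.300e+01 -5.000e-01  9.910e+01  7.120e+01]
w [257. 150.] [ 5.495e+02  1.666e+02 -5.000e-01  9.920e+01  7.070e+01]
w [334.  48.] [ 6.415e+02  9.230e+01 -1.000e-01  8.110e+01  7.120e+01]
w [254.  47.] [ 6.419e+02  1.659e+02 -2.000e-01  8.040e+01  7.070e+01]
t [488. 281.] [ 463.1 -417.1  -87.1   85.9   83.7]
t [248. 240.] [536.8 153.3  89.6  91.8  71.9]
t [584. 139.] [ 841.2 -671.4  -87.1  122.9  120.2]
[[0.599  0.1285 0.017 ]
 [0.5997 0.2015 0.017 ]
 [0.5998 0.0545 0.017 ]
 [0.4981 0.2017 0.017 ]
 [0.4971 0.0557 0.017 ]]
```

Request:
move_arm:
  series: [8.5,-0.5,4,2,0,0,0,8.5,-0.6,4,2,0,0,0,8.5,-0.6,4,4,0,0,0,8.5,-0.6,4,4,0,0,10,8.5,0,0,4,0,0,10]

```text
time: 7.72
tool_pos: [0.4858, -0.0577, 0.1364]
tcp_rot: [3.092, -0.557, 0.001]
wrist_force: [0.6, 0.8, -0.4]
width: 0.995
grip_force: 0.0
```

Request:
move_arm:
  series: [8.5,0,0,0,0,0,0,8.5,0,0,0,0,0,0]

```text
time: 7.98
tool_pos: [0.4872, -0.056, 0.1387]
tcp_rot: [-3.095, 0.539, -0.003]
wrist_force: [0.8, 0.3, 0.9]
width: 0.995
grip_force: 0.0
```

Run:
```python
from h import *
cw,iw=snap("wrist","w4"); s,M,p=tool(); print(p.round(4))
for k in blobs(iw,*HUE["orange"],800):print(axis(cw,k,.009))
go((.487,-.057,.009),70)
```

```text
[ 0.4879 -0.0562  0.1394]
[487.8 -56.6 -18.7  77.1  32.3]
[ 556.1 -213.5   69.5   40.9   33.4]
[-0.1   0.12 13.04] ('tool z turn', np.float64(0.2), 'or', np.float64(-179.8), 'q6', np.float64(100.3))
```

Request:
move_arm:
  series: [5,0,0.1,5,0,0,0,5,0,0,4,0,0,0,5,0,0,2.5,0,0,0,5,0,0,1,0,0,0,5,0,0,0.3,0,0,0]

```text
time: 8.65
tool_pos: [0.4873, -0.0577, 0.0104]
tcp_rot: [-3.094, 0.544, -0.003]
wrist_force: [-0.7, 0.1, 0.6]
width: 0.583
grip_force: 0.0
```

Request:
move_arm:
  series: [2,0,0,0,0,0,0,2,0,0,0,0,0,0,2,0,0,0,0,0,0,2,0,0,0,0,0,0]
  grip_force: 30

```text
time: 9.15
tool_pos: [0.4875, -0.0581, 0.0108]
tcp_rot: [-3.093, 0.547, -0.005]
wrist_force: [0.3, 0.6, 5.9]
width: 0.355
grip_force: 31.4
```

Request:
move_arm:
  series: [2,0,0,-3,0,0,0,2,0,0,-4,0,0,0,2,0,0,-4,0,0,0,2,0,0,0,0,0,-10,2,0,0,0,0,0,-10]

```text
time: 9.78
tool_pos: [0.4863, -0.0581, 0.1204]
tcp_rot: [3.141, 0.008, 0.003]
wrist_force: [-0.8, 0.2, -0.7]
width: 0.351
grip_force: 30.6
```

Run:
```python
from h import *
s,M,p=tool(); print(p.round(4),s["width"],s["grip_force"])
go((.549,.093,.12),89.6)
cw,iw=snap("wrist","w5")
for k in blobs(iw,*HUE["orange"],400):print(k[:,0].mean(0).round(),axis(cw,k,p[2]-.002))
```

```text
[ 0.4863 -0.0581  0.1204] 0.35131277060470667 30.632983446121216
[  6.34 -15.08   0.05] ('tool z turn', np.float64(0.7), 'or', np.float64(-179.3), 'q6', np.float64(80.0))
[320. 320.] [485.8 -56.9  -0.   79.3  31.8]
[607. 104.] [ 561.6 -144.   -56.    29.8   18.5]
```

Request:
move_arm:
  series: [2,1.6,-3.8,0,0,0,0,2,1.6,-3.8,0,0,0,0,2,1.6,-3.8,0,0,0,0,2,1.5,-3.7,0,0,0,0,2,0,0,4,0,0,0]

```text
time: 10.45
tool_pos: [0.554, 0.0959, 0.0828]
tcp_rot: [-3.14, 0.001, -0.016]
wrist_force: [0.1, 0.0, -0.8]
width: 0.357
grip_force: 30.6
```

Run:
```python
from h import *
cw,iw=snap("wrist","w6")
s,M,p=tool(); print(p.round(4),s["width"],s["grip_force"])
go((.549,.093,.024),89.6)
for k in blobs(iw,*HUE["orange"],400):print(k[:,0].mean(0).round(),axis(cw,k,p[2]-.002))
```

```text
[0.5472 0.0941 0.0748] 0.35157799466179906 30.585127472877502
[0.21 0.11 5.08] ('tool z turn', np.float64(0.3), 'or', np.float64(-179.7), 'q6', np.float64(97.2))
[320. 321.] [549.5  97.   -1.6  83.5  33.2]
```

Request:
move_arm:
  series: [2,0.1,0.1,2.5,0,0,0,2,0,0,1.8,0,0,0,2,0,0,0.8,0,0,0,2,0,0,0,0,0,0]

```text
time: 11.0
tool_pos: [0.5495, 0.0917, 0.0279]
tcp_rot: [3.141, -0.003, -0.002]
wrist_force: [0.9, -0.2, 0.3]
width: 0.351
grip_force: 30.6
```

Request:
move_arm:
  series: [4.4,0,0,0,0,0,0,4.4,0,0,0,0,0,0,4.4,0,0,0,0,0,0,4.4,0,0,-3,0,0,0,8.5,0,0,-5,0,0,0]

```text
time: 11.62
tool_pos: [0.5479, 0.0918, 0.1071]
tcp_rot: [3.141, -0.001, -0.008]
wrist_force: [1.8, 0.1, -0.5]
width: 0.711
grip_force: 0.0
```

Run:
```python
from h import *
cw,iw=snap("wrist","w7")
s,M,p=tool(); print(p.round(4),s["width"],s["grip_force"])
for k in blobs(iw,*HUE["orange"],400):print(k[:,0].mean(0).round(),axis(cw,k,.021))
for k in blobs(iw,*HUE["blue"],400):print(k[:,0].mean(0).round(),axis(cw,k,.009))
go((.603,-.058,.12),48)
```

```text
[0.5538 0.0925 0.1161] 0.7960025552619325 0.0
[320. 247.] [550.1  93.   -1.2  77.1  31.9]
[601. 153.] [599.4 -57.1 -46.5  65.7  33.4]
[ 4.94 15.05 -0.37] ('tool z turn', np.float64(42.0), 'or', np.float64(-138.0), 'q6', np.float64(97.0))
```

Request:
move_arm:
  series: [5,1.2,3.8,0,0,0,0,5,1.2,3.8,0,0,0,0,5,1.2,3.8,0,0,0,0,5,1.2,3.7,0,0,10,5,0,0,0,0,0,10.5]

```text
invalid input at $.series: expected a multiple of 7 numbers
```

Request:
move_arm:
  series: [5,0,0,0,0,0,10.5,5,0,0,0,0,0,10.5,5,0,0,0,0,0,0,5,0,0,0,0,0,0]

```text
time: 12.18
tool_pos: [0.55, 0.092, 0.1083]
tcp_rot: [-3.09, 0.569, -0.0]
wrist_force: [0.0, -0.6, -0.2]
width: 0.588
grip_force: 0.0
```

Run:
```python
from h import *
cw,iw=snap("wrist","w8")
s,M,p=tool(); print(p.round(4),s["width"],s["grip_force"])
for k in blobs(iw,*HUE["blue"],400):
    a=axis(cw,k,.009);print(k[:,0].mean(0).round(),a); go((a[0]/1000,a[1]/1000,.0105),a[2]+90)
```

```text
[0.55   0.0921 0.1082] 0.5841646086595775 0.0
[559.  58.] [598.8 -55.6 -33.1  63.9  33.7]
[ 9.83 12.05  9.77] ('tool z turn', np.float64(12.2), 'or', np.float64(-167.8), 'q6', np.float64(117.8))
```

Request:
move_arm:
  series: [5,3.4,4.0,0,0,0,0,5,3.4,4.0,0,0,0,0,5,3.4,4.0,0,0,0,0,5,0,0,0,0,0,10.5,5,0,0,0,0,0,10.5]

```text
time: 12.85
tool_pos: [0.6022, -0.0577, 0.108]
tcp_rot: [2.929, -1.136, -0.001]
wrist_force: [1.3, 0.6, -0.2]
width: 0.586
grip_force: 0.0
```

Request:
move_arm:
  series: [5,0,0,0,0,0,0,5,0,0,0,0,0,0]

```text
time: 13.1
tool_pos: [0.602, -0.0564, 0.1081]
tcp_rot: [2.935, -1.121, -0.0]
wrist_force: [0.8, 0.1, -0.4]
width: 0.59
grip_force: 0.0
```

Run:
```python
from h import *
cw,iw=snap("wrist","w8")
s,M,p=tool(); print(p.round(4),s["width"],s["grip_force"])
for k in blobs(iw,*HUE["blue"],400):
    a=axis(cw,k,.009);print(k[:,0].mean(0).round(),a); go((a[0]/1000,a[1]/1000,.0105),a[2]+90)
```

```text
[ 0.6021 -0.0564  0.1082] 0.5879247958367174 0.0
[322. 240.] [603.3 -58.7 -42.7  76.4  31.8]
[0.25 0.09 9.77] ('tool z turn', np.float64(0.8), 'or', np.float64(-179.2), 'q6', np.float64(124.1))
```

Request:
move_arm:
  series: [5,0.2,0.1,4,0,0,0.8,5,0,0,3.5,0,0,0,5,0,0,1.5,0,0,0,5,0,0,0.7,0,0,0,5,0,0,0,0,0,0]

```text
time: 13.78
tool_pos: [0.6035, -0.0587, 0.0118]
tcp_rot: [-2.925, 1.147, -0.001]
wrist_force: [-0.0, -0.0, 0.2]
width: 0.59
grip_force: 0.0
```

Request:
move_arm:
  series: [2,0,0,0,0,0,0,2,0,0,0,0,0,0,2,0,0,0,0,0,0,2,0,0,0,0,0,0]

```text
time: 14.28
tool_pos: [0.6044, -0.0589, 0.013]
tcp_rot: [-2.924, 1.147, -0.005]
wrist_force: [-0.3, 0.8, 6.6]
width: 0.357
grip_force: 30.1
```

Request:
move_arm:
  series: [2,0,0,-3,0,0,0,2,0,0,-4,0,0,-10,2,0,0,-4,0,0,-10,2,0,0,0,0,0,-10,2,0,0,0,0,0,-10]

```text
time: 14.9
tool_pos: [0.6033, -0.0587, 0.1224]
tcp_rot: [3.141, -0.069, 0.003]
wrist_force: [0.5, 0.2, -0.3]
width: 0.354
grip_force: 29.4
```

Run:
```python
from h import *
cw,iw=snap("wrist","w9")
s,M,p=tool(); print(p.round(4),s["width"],s["grip_force"])
for k in blobs(iw,*HUE["blue"],400): print(k[:,0].mean(0).round(),axis(cw,k,p[2]-.002))
go((.651,.092,.09),89.6)
```

```text
[ 0.6029 -0.0587  0.1218] 0.35757205729100666 29.433700740337372
[319. 318.] [603.7 -57.1  -1.   77.8  31.4]
[  4.22 -15.25   3.18] ('tool z turn', np.float64(-1.8), 'or', np.float64(178.2), 'q6', np.float64(84.3))
```

Request:
move_arm:
  series: [2,1.0,-3.8,0,0,0,-1.8,2,1.2,-3.8,0,0,0,0,2,1.2,-3.8,0,0,0,0,2,1.2,-3.7,2,0,0,0,2,0,0,2,0,0,0]

```text
time: 15.58
tool_pos: [0.6537, 0.0937, 0.0809]
tcp_rot: [-3.141, 0.027, -0.002]
wrist_force: [0.1, -0.4, -0.4]
width: 0.356
grip_force: 29.5
```

Request:
move_arm:
  series: [2,0,0,0,0,0,0]

```text
time: 15.7
tool_pos: [0.6502, 0.0907, 0.0782]
tcp_rot: [3.14, -0.03, -0.009]
wrist_force: [-0.8, -0.1, -0.2]
width: 0.359
grip_force: 29.5
```

Run:
```python
from h import *
cw,iw=snap("wrist","w10")
s,M,p=tool(); print(p.round(4),s["width"],s["grip_force"])
for k in blobs(iw,*HUE["blue"],400): print(k[:,0].mean(0).round(),axis(cw,k,p[2]-.002))
go((.651,.092,.0255),89.6)
```

```text
[0.6512 0.0903 0.0796] 0.3549416701001484 29.474762678146362
[320. 318.] [6.514e+02 9.220e+01 5.000e-01 7.670e+01 3.090e+01]
[-0.   -0.17  5.41] ('tool z turn', np.float64(-0.7), 'or', np.float64(179.3), 'q6', np.float64(96.9))
```

Request:
move_arm:
  series: [2,0,0,3,0,0,0,2,0,0,1.8,0,0,0,2,0,0,0.7,0,0,0,2,0,0,0,0,0,0]

```text
time: 16.25
tool_pos: [0.653, 0.0906, 0.0265]
tcp_rot: [3.141, -0.03, 0.0]
wrist_force: [0.2, -0.3, -0.7]
width: 0.357
grip_force: 29.5
```

Request:
move_arm:
  series: [4.4,0,0,0,0,0,0,4.4,0,0,0,0,0,0,4.4,0,0,0,0,0,0,4.4,0,0,-3,0,0,0,8.5,0,0,-5,0,0,0]

```text
time: 16.88
tool_pos: [0.6506, 0.0909, 0.1045]
tcp_rot: [3.141, -0.028, -0.009]
wrist_force: [-0.1, -0.3, -0.3]
width: 0.712
grip_force: 0.0
```

Request:
move_arm:
  series: [8.5,-2,0,-6,0,0,0,8.5,-3,0,-5,0,0,0,8.5,-3,0,-5,0,0,0,8.5,0,0,0,0,0,0,8.5,0,0,0,0,0,0]

```text
time: 17.5
tool_pos: [0.5731, 0.0926, 0.2658]
tcp_rot: [-3.141, 0.028, -0.002]
wrist_force: [-0.5, -0.3, 0.7]
width: 0.992
grip_force: 0.0
```

Run:
```python
from h import *
cw,iw=snap("wrist","w11")
s,M,p=tool(); print(p.round(4),s["time"])
for n in("orange","blue"):
  for k in blobs(iw,*HUE[n],300): print(n,k[:,0].mean(0).round(),axis(cw,k,.021),"handle h",axis(cw,k,.224))
go((.4215,.3056,.29),90)
```

```text
[0.5727 0.0925 0.2644] 17.55
orange [633. 210.] [ 560.2 -189.6   10.9   30.7   15.8] handle h [605.1 -39.   10.9  14.3   7.4]
orange [321. 225.] [550.7  93.   -1.6  75.   30.1] handle h [600.6  92.8  -1.6  35.   14.1]
blue [320. 108.] [ 6.543e+02  9.180e+01 -3.000e-01  7.540e+01  3.050e+01] handle h [ 6.49e+02  9.22e+01 -3.00e-01  3.51e+01  1.42e+01]
[-15.51 -21.03  -2.54] ('tool z turn', np.float64(-1.0), 'or', np.float64(179.0), 'q6', np.float64(97.8))
```

View pics/w11.png

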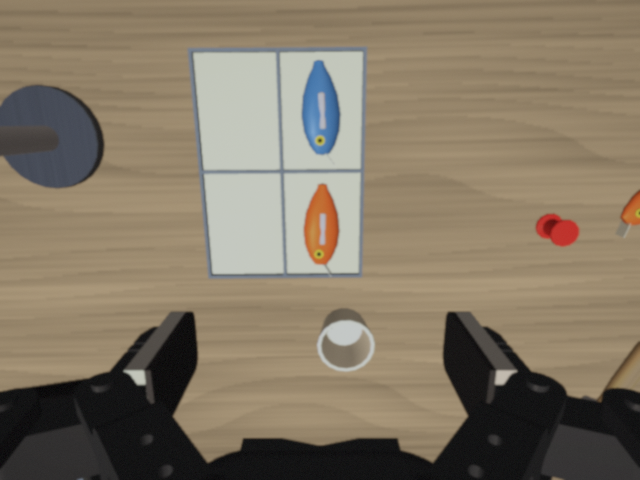

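Both lures lie centred in their bays (blue at (320,108), orange at (321,225)). Next I move the lamp back.

Request:
move_arm:
  series: [8.5,-2,-3,-3,0,0,0,8.5,-3.4,-4.5,0,0,0,0,8.5,-3.4,-4.5,0,0,0,0,8.5,-3.4,-4.5,0,0,0,0,8.5,-3.3,-4.5,0,0,0,0]

```text
time: 18.18
tool_pos: [0.4205, 0.3063, 0.2931]
tcp_rot: [3.139, -0.029, -0.005]
wrist_force: [0.0, 0.2, -0.5]
width: 0.993
grip_force: 0.0
```

Request:
move_arm:
  series: [8.5,0,0,0,0,0,0,8.5,0,0,0,0,0,0]

```text
time: 18.42
tool_pos: [0.4218, 0.305, 0.2937]
tcp_rot: [3.139, -0.027, -0.004]
wrist_force: [-0.8, -0.0, -0.9]
width: 0.991
grip_force: 0.0
```

Run:
```python
from h import *
cw,iw=snap("wrist","w12")
s,M,p=tool(); print(p.round(4),s["time"])
for k in blobs(iw,(4,120,60),(18,255,255),300):
    a=axis(cw,k,.224); P=plane(cw,k[:,0],.224); lo=P[:,0].min(); print(a,lo); go((lo+.012,a[1]/1000,.197))
```

```text
[0.4222 0.3046 0.2941] 18.475
[429.8 306.4  -1.1  33.3  23.8] 0.4131101153123178
[ 0.3  -0.2   9.71]
[470.6 453.8 -13.2  31.    9.8] 0.45659661328572987
[  4.37 -15.02   9.67]
[521.9 198.3   1.1  36.8  16.4] 0.503523569189288
[ 9.54 10.44  9.71]
```

Request:
move_arm:
  series: [8.5,0.3,-0.2,4,0,0,0,8.5,0,0,4,0,0,0,8.5,0,0,1.7,0,0,0,1.5,0,0,0,0,0,0,1.5,0,0,0,0,0,0]
  grip_force: 25

```text
time: 19.1
tool_pos: [0.4263, 0.3076, 0.2002]
tcp_rot: [-3.14, 0.03, -0.003]
wrist_force: [0.1, -0.3, -1.6]
width: 0.595
grip_force: 0.0
```

Request:
move_arm:
  series: [1.5,0,0,0,0,0,0,1.5,0,0,0,0,0,0,1.5,0,0,0,0,0,0,1.5,0,0,0,0,0,0]

```text
time: 19.6
tool_pos: [0.4259, 0.3079, 0.2004]
tcp_rot: [-3.14, 0.028, -0.004]
wrist_force: [-0.4, -0.4, 7.1]
width: 0.269
grip_force: 25.4
```

Run:
```python
from h import *
from scipy.optimize import fsolve
s,M,p=tool(); print(p.round(4),s["wrist_force"].round(1),s["width"],s["grip_force"])
A=np.array([.5515,.1405]);B=np.array([.4225,.3065])
h=fsolve(lambda h:[np.hypot(*(h-A))-.21,np.hypot(*(h-B))-.21],[.63,.333]); print("hinge",h)
S=np.array([.600,.129]); print("S-h",np.hypot(*(S-h)))
a0=np.arctan2(*(p[:2]-h)[::-1])%(2*np.pi); a1=np.arctan2(*(S-h)[::-1])%(2*np.pi)
aa=np.linspace(a0,a1,11); w=h+.21*np.c_[np.cos(aa),np.sin(aa)]; print(np.degrees([a0,a1]).round(1),w[-1]); print((np.diff(w,axis=0)@M[:2,:2]*100).round(2))
```

```text
[0.4259 0.3079 0.2004] [-0.4 -0.4  7.1] 0.2693207722683028 25.43168842792511
hinge [0.63054972 0.3350537 ]
S-h 0.20830605406041955
[187.6 261.6] [0.59975157 0.12732437]
[[0.58 2.65]
 [0.91 2.55]
 [1.23 2.41]
 [1.54 2.23]
 [1.81 2.02]
 [2.05 1.77]
 [2.27 1.49]
 [2.44 1.18]
 [2.57 0.86]
 [2.66 0.52]]
```

Request:
move_arm:
  series: [1.5,0.6,2.6,0,0,0,0,1.5,0.9,2.5,0,0,0,0,1.5,1.2,2.4,0,0,0,0,1.5,1.5,2.2,0,0,0,0,1.5,1.8,2.0,0,0,0,0]

```text
time: 20.23
tool_pos: [0.4835, 0.1896, 0.2]
tcp_rot: [-3.139, 0.027, -0.003]
wrist_force: [-2.5, 3.4, 3.8]
width: 0.275
grip_force: 25.7
```

Request:
move_arm:
  series: [1.5,2.1,1.8,0,0,0,0,1.5,2.3,1.5,0,0,0,0,1.5,2.4,1.2,0,0,0,0,1.5,2.6,0.9,0,0,0,0,1.5,2.7,0.5,0,0,0,0]

```text
time: 20.85
tool_pos: [0.6032, 0.1277, 0.1996]
tcp_rot: [3.141, -0.027, -0.0]
wrist_force: [-4.0, 2.0, 6.5]
width: 0.273
grip_force: 26.2
```

Request:
move_arm:
  series: [1.5,0,0,0,0,0,0,1.5,0,0,0,0,0,0,1.5,0,0,0,0,0,0]

```text
time: 21.22
tool_pos: [0.6031, 0.1278, 0.1996]
tcp_rot: [3.141, -0.029, 0.003]
wrist_force: [2.9, -2.7, 5.0]
width: 0.271
grip_force: 26.8
```

Request:
move_arm:
  series: [8.5,0,0,0,0,0,0,8.5,0,0,0,0,0,0,8.5,0,0,0,0,0,0,8.5,0,0,0,0,0,0,8.5,0,0,-5,0,0,0]

```text
time: 21.85
tool_pos: [0.5992, 0.1275, 0.2433]
tcp_rot: [3.139, -0.029, -0.018]
wrist_force: [1.2, -0.7, -0.2]
width: 0.994
grip_force: 0.0
```

Request:
move_arm:
  series: [8.5,0,0,-5,0,0,0,8.5,-1.6,5.7,0,0,0,0,8.5,-1.6,5.7,0,0,0,0,8.5,-1.6,5.7,0,0,0,0,8.5,-1.6,5.7,0,0,0,0]

```text
time: 22.48
tool_pos: [0.5339, -0.1003, 0.2987]
tcp_rot: [3.141, -0.028, 0.001]
wrist_force: [0.3, -1.0, -0.7]
width: 0.998
grip_force: 0.0
```

Request:
move_arm:
  series: [8.5,-1.6,5.7,0,0,0,0,8.5,-1.6,5.7,0,0,0,0,8.5,-1.6,5.7,0,0,0,0,8.5,-1.6,5.7,0,0,0,0,8.5,-1.6,5.8,0,0,0,0]

```text
time: 23.1
tool_pos: [0.4487, -0.3849, 0.2987]
tcp_rot: [3.141, -0.029, 0.001]
wrist_force: [0.4, -0.2, 1.1]
width: 0.994
grip_force: 0.0
```

Request:
move_arm:
  series: [8.5,0,0,0,0,0,0,8.5,0,0,0,0,0,0]

```text
time: 23.35
tool_pos: [0.4493, -0.383, 0.2982]
tcp_rot: [-3.14, 0.03, 0.0]
wrist_force: [-0.5, 0.2, 0.1]
width: 0.995
grip_force: 0.0
```

Run:
```python
from h import *
import pickle
cw,iw=snap("wrist","w13"); pickle.dump(cw,open("c13.pkl","wb"))
s,M,p=tool(); print(p.round(4),s["time"])
print(M.round(3))
ct,it=snap("top","top13")
```

```text
[ 0.4496 -0.3824  0.2984] 23.4
[[ 1.    -0.018 -0.   ]
 [-0.018 -1.     0.001]
 [-0.    -0.001 -1.   ]]
```

View pics/w13.png

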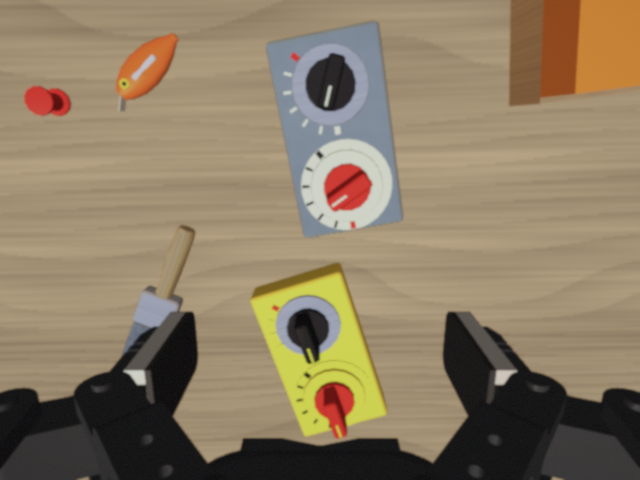

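View pics/top13.png

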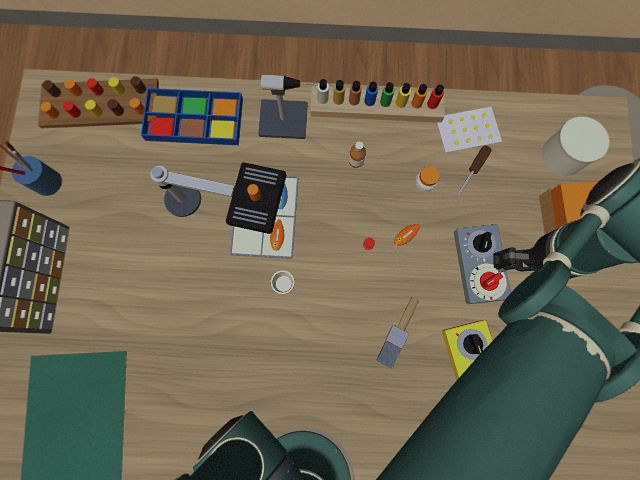

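The wrist view shows the grey controller with corners (267,43), (378,22), (402,218) and (305,237). The red dial is at (347,184) with its mark to lower left, and the black knob is at (331,83) with its mark down. In the top view the lamp is over the tray.

Run:
```python
from h import *
import pickle
c=pickle.load(open("c13.pkl","rb")); ct=calibration("top")
w=[(267,43),(378,22),(402,218),(305,237)]; t=[(455,227),(499,224),(511,299),(467,304)]
P=plane(c,w,.036); print(P.round(4),[round(np.linalg.norm(P[i]-P[i-1]),4) for i in range(4)])
print([tri(c,a,ct,b)[0].round(3) for a,b in zip(w,t)])
C=P.mean(0); u=(P[0]+P[1]-P[2]-P[3])[:2]; u/=np.hypot(*u); print("ctr",C.round(4),"yaw",np.degrees(np.arctan2(u[1],u[0])).round(1))
print("red",C[:2]-.045*u,"black",C[:2]+.045*u)
print("dial disc",plane(c,[(347,184),(331,83)],.038).round(4), "lamp handle",plane(ct,[(254,190)],.224).round(3))
im=cv2.imread("pics/w13.png"); cv2.imwrite("pics/crop13.png",cv2.resize(im[20:245,250:420],None,fx=2.6,fy=2.6,interpolation=cv2.INTER_CUBIC))
s,M,p=tool(); print(np.degrees(s["q"][5]))
```

```text
[[ 0.5852 -0.3385  0.036 ]
 [ 0.5995 -0.4341  0.036 ]
 [ 0.4278 -0.4611  0.036 ]
 [ 0.4104 -0.3662  0.036 ]] [np.float64(0.1769), np.float64(0.0967), np.float64(0.1738), np.float64(0.0965)]
[array([ 0.588, -0.337,  0.025]), array([ 0.595, -0.432,  0.054]), array([ 0.424, -0.465,  0.022]), array([ 0.406, -0.365,  0.019])]
ctr [ 0.5057 -0.4     0.036 ] yaw 9.0
red [ 0.46128004 -0.40696479] black [ 0.5501813  -0.39294458]
dial disc [[ 0.4622 -0.4075  0.038 ]
 [ 0.5518 -0.3934  0.038 ]] lamp handle [[0.594 0.124 0.224]]
48.19219380869679
```

View pics/crop13.png

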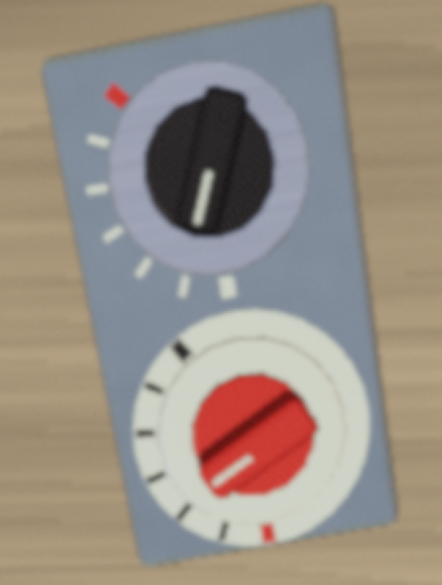

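The crop shows the red mark pointing to lower left, about 62° clockwise of its red tick. The black mark is about 22° from zero, so it needs about 116° clockwise to reach its tick.

Request:
move_arm:
  series: [6,1.2,2.5,4,0,0,10.5,6,0,0,4,0,0,10.5,6,0,0,4,0,0,10.5,6,0,0,4,0,0,10.5,6,0,0,0,0,0,10]

```text
time: 24.08
tool_pos: [0.4594, -0.4043, 0.1339]
tcp_rot: [-2.806, 1.406, 0.013]
wrist_force: [0.0, 0.5, -0.4]
width: 0.707
grip_force: 0.0
```

Request:
move_arm:
  series: [6,0,0,0,0,0,0,6,0,0,0,0,0,0]

```text
time: 24.32
tool_pos: [0.4621, -0.4081, 0.1397]
tcp_rot: [2.814, -1.396, 0.003]
wrist_force: [-0.2, 0.2, -0.3]
width: 0.703
grip_force: 0.0
```

Run:
```python
from h import *
cw,iw=snap("wrist","w14")
s,M,p=tool(); print(p.round(4),s["time"],np.degrees(s["q"][5]))
go((.461,-.407,.064),36.5)
print(proj(cw,[(.461,-.407,.08)]))
```

```text
[ 0.462  -0.4083  0.1398] 24.375 99.05670371787896
[-0.18 -0.    7.58] ('tool z turn', np.float64(0.6), 'or', np.float64(-179.4), 'q6', np.float64(99.1))
[[322.27909833 271.49060122]]
```

View pics/w14.png

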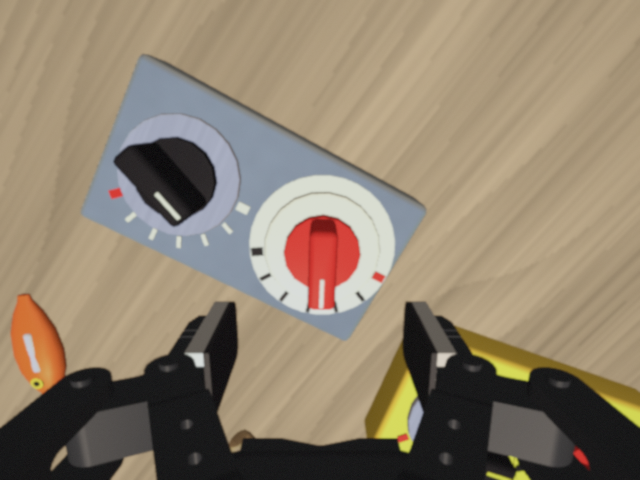

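The red bar lies straight along the tool's x at column 322, centred between the fingers, so I descend and grip.

Request:
move_arm:
  series: [6,0,0,4,0,0,0,6,0,0,2.4,0,0,0,6,0,0,1,0,0,0,0.5,0,0,0,0,0,0,0.5,0,0,0,0,0,0]
  grip_force: 40

```text
time: 25.0
tool_pos: [0.4619, -0.4093, 0.0661]
tcp_rot: [2.811, -1.402, 0.004]
wrist_force: [-0.6, 0.0, -0.1]
width: 0.284
grip_force: 0.0
```

Request:
move_arm:
  series: [0.5,0,0,0,0,0,0,0.5,0,0,0,0,0,0,0.5,0,0,0,0,0,0]

```text
time: 25.38
tool_pos: [0.4618, -0.4094, 0.0663]
tcp_rot: [2.81, -1.402, 0.004]
wrist_force: [-1.0, -0.5, 5.2]
width: 0.154
grip_force: 41.2
```

Request:
move_arm:
  series: [0.5,0,0,0,0,0,-10,0.5,0,0,0,0,0,-10,0.5,0,0,0,0,0,-10,0.5,0,0,0,0,0,-10,0.5,0,0,0,0,0,-10]

```text
time: 26.0
tool_pos: [0.4626, -0.408, 0.0663]
tcp_rot: [-3.14, 0.076, -0.005]
wrist_force: [2.0, 5.0, 6.8]
width: 0.156
grip_force: 41.6
```

Request:
move_arm:
  series: [0.5,0,0,0,0,0,-8,0.5,0,0,0,0,0,-4,0.5,0,0,0,0,0,0,0.5,0,0,0,0,0,0]

```text
time: 26.5
tool_pos: [0.4626, -0.4076, 0.0663]
tcp_rot: [-3.131, -0.245, -0.004]
wrist_force: [1.8, 6.0, 8.0]
width: 0.156
grip_force: 41.5
```

Run:
```python
from h import *
s,M,p=tool(); print(p.round(4),s["time"],s["torque"],s["wrist_force"],np.degrees(np.arctan2(M[1,0],M[0,0])))
```

```text
[ 0.4626 -0.4076  0.0663] 26.5 [ 1.06067262 -0.33448079 -0.02467716] [1.81730438 6.00684761 8.0210311 ] 8.932968639243715
```

Request:
move_arm:
  series: [0.5,0,0,0,0,0,-2,0.5,0,0,0,0,0,-2,0.5,0,0,0,0,0,0]

```text
time: 26.88
tool_pos: [0.4626, -0.4076, 0.0664]
tcp_rot: [-3.121, -0.348, -0.006]
wrist_force: [1.8, 5.3, 8.4]
width: 0.157
grip_force: 59.7
```

Run:
```python
from h import *
s,M,p=tool(); print(s["torque"].round(3),np.degrees(np.arctan2(M[1,0],M[0,0])))
```

```text
[ 0.953 -0.183 -1.191] 12.720434011962203
```

Request:
move_arm:
  series: [6,0,0,0,0,0,0,6,0,0,0,0,0,0,6,0,0,0,0,0,0,6,0,0,-4,0,0,0,6,0,0,-4,0,0,0]

```text
time: 27.5
tool_pos: [0.4602, -0.4081, 0.1443]
tcp_rot: [-3.12, -0.354, 0.003]
wrist_force: [0.5, -0.3, 0.4]
width: 0.704
grip_force: 0.0
```

Request:
move_arm:
  series: [6,4.5,0.3,0,0,0,0,6,4.4,0.2,0,0,0,0,6,0,0,0,0,0,-10.4,6,0,0,0,0,0,-10.4,6,0,0,0,0,0,-10.4]

```text
time: 28.12
tool_pos: [0.5487, -0.3933, 0.144]
tcp_rot: [-2.907, -1.19, 0.001]
wrist_force: [-0.6, -0.3, -0.9]
width: 0.701
grip_force: 0.0
```

Request:
move_arm:
  series: [6,0,0,0,0,0,-10.4,6,0,0,0,0,0,-10.4,6,0,0,0,0,0,-10.4,6,0,0,0,0,0,-10.4,6,0,0,0,0,0,-10.4]

```text
time: 28.75
tool_pos: [0.5485, -0.3935, 0.1441]
tcp_rot: [-2.091, -2.343, 0.0]
wrist_force: [0.6, 0.3, 0.2]
width: 0.698
grip_force: 0.0
```

Request:
move_arm:
  series: [6,0,0,0,0,0,-10.4,6,0,0,0,0,0,-10.4,6,0,0,0,0,0,-10.4,6,0,0,0,0,0,-10.4,6,0,0,0,0,0,-10.4]

```text
time: 29.38
tool_pos: [0.5485, -0.3935, 0.144]
tcp_rot: [-0.853, -3.023, -0.0]
wrist_force: [0.6, -1.0, 0.5]
width: 0.705
grip_force: 0.0
```

Request:
move_arm:
  series: [6,0,0,0,0,0,-10.4,6,0,0,0,0,0,-10.4,6,0,0,0,0,0,0,6,0,0,0,0,0,0]

```text
time: 29.88
tool_pos: [0.5487, -0.3934, 0.1443]
tcp_rot: [-0.307, -3.126, -0.0]
wrist_force: [0.5, 0.3, 0.3]
width: 0.703
grip_force: 0.0
```

Run:
```python
from h import *
cw,iw=snap("wrist","w15")
s,M,p=tool(); print(p.round(4),s["time"],np.degrees(s["q"][5]))
go((.551,-.393,.066),77.7)
print(proj(cw,[(.5505,-.393,.08),(.4615,-.407,.08)]))
```

```text
[ 0.5487 -0.3934  0.1444] 29.925 -116.56846015443146
[-0.22  0.09  7.84] ('tool z turn', np.float64(1.1), 'or', np.float64(-178.9), 'q6', np.float64(-116.6))
[[319.01726682 269.7276662 ]
 [249.74413981  92.46401678]]
```

View pics/w15.png

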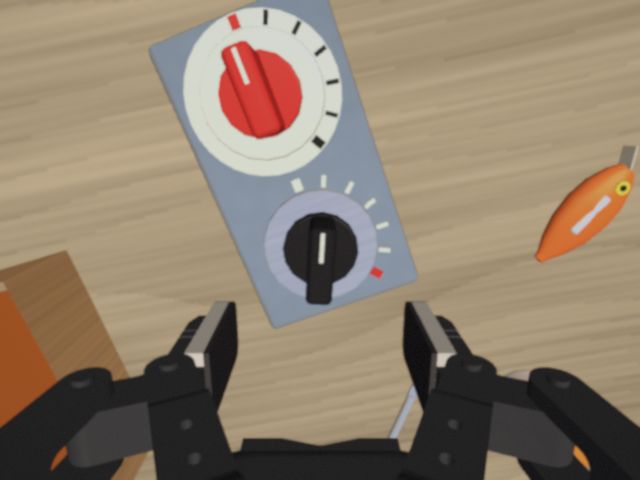

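The red pointer now sits at its red tick (235,22). The black bar at (321,260) is aligned with the tool, with its tick at (376,272).

Request:
move_arm:
  series: [6,-0.2,0.1,4,0,0,1.5,6,0,0,2.8,0,0,0,6,0,0,1,0,0,0,0.5,0,0,0,0,0,0,0.5,0,0,0,0,0,0]
  grip_force: 40

```text
time: 30.55
tool_pos: [0.552, -0.3936, 0.0682]
tcp_rot: [0.344, 3.121, -0.002]
wrist_force: [-0.5, 0.0, 0.1]
width: 0.284
grip_force: 0.0
```

Request:
move_arm:
  series: [0.5,0,0,0,0,0,0,0.5,0,0,0,0,0,0,0.5,0,0,0,0,0,0]

```text
time: 30.92
tool_pos: [0.5521, -0.3939, 0.0686]
tcp_rot: [0.343, 3.12, -0.003]
wrist_force: [-0.3, -1.1, 5.4]
width: 0.153
grip_force: 42.1
```

Request:
move_arm:
  series: [0.5,0,0,0,0,0,10,0.5,0,0,0,0,0,10,0.5,0,0,0,0,0,10,0.5,0,0,0,0,0,10,0.5,0,0,0,0,0,10]

```text
time: 31.55
tool_pos: [0.5508, -0.3956, 0.0686]
tcp_rot: [1.636, 2.678, -0.006]
wrist_force: [-5.1, -5.7, 6.4]
width: 0.156
grip_force: 42.1
```

Request:
move_arm:
  series: [0.5,0,0,0,0,0,10,0.5,0,0,0,0,0,10,0.5,0,0,0,0,0,10,0.5,0,0,0,0,0,10,0.5,0,0,0,0,0,10]

```text
time: 32.17
tool_pos: [0.5486, -0.3958, 0.0685]
tcp_rot: [2.616, 1.737, -0.008]
wrist_force: [-11.0, -5.9, 10.5]
width: 0.152
grip_force: 42.6
```

Request:
move_arm:
  series: [0.5,0,0,0,0,0,8,0.5,0,0,0,0,0,6,0.5,0,0,0,0,0,0,0.5,0,0,0,0,0,0]

```text
time: 32.67
tool_pos: [0.5481, -0.3954, 0.0685]
tcp_rot: [2.805, 1.413, -0.009]
wrist_force: [-11.4, -4.9, 11.3]
width: 0.155
grip_force: 42.8
```

Run:
```python
from h import *
s,M,p=tool(); print(s["torque"].round(3),s["width"],np.degrees(np.arctan2(M[1,0],M[0,0])),"stop yaw",189-137.5-180)
```

```text
[-0.907  1.936 -0.085] 0.15547129204741852 53.4837579650594 stop yaw -128.5
```

Request:
move_arm:
  series: [0.5,0,0,0,0,0,2,0.5,0,0,0,0,0,2,0.5,0,0,0,0,0,0]

```text
time: 33.05
tool_pos: [0.5482, -0.3952, 0.0686]
tcp_rot: [2.85, 1.319, -0.01]
wrist_force: [-11.1, -4.4, 11.7]
width: 0.151
grip_force: 48.9
```

Run:
```python
from h import *
s,M,p=tool(); print(s["torque"].round(3),s["width"],np.degrees(np.arctan2(M[1,0],M[0,0])))
```

```text
[-0.795  1.915  1.015] 0.15129270613797446 49.653707947157336
```

Request:
move_arm:
  series: [6,0,0,0,0,0,0,6,0,0,0,0,0,0,6,0,0,0,0,0,0,6,0,0,-4,0,0,0,6,0,0,-5,0,0,0]

```text
time: 33.67
tool_pos: [0.5499, -0.3915, 0.155]
tcp_rot: [-2.849, -1.313, 0.003]
wrist_force: [0.3, -0.9, -0.0]
width: 0.704
grip_force: 0.0
```

Request:
move_arm:
  series: [6,0,0,-5,0,0,0,6,0,0,-4,0,0,0,6,0,0,0,0,0,0]

```text
time: 34.05
tool_pos: [0.5534, -0.3941, 0.252]
tcp_rot: [2.846, 1.311, 0.007]
wrist_force: [0.5, 0.2, 0.6]
width: 0.7
grip_force: 0.0
```

Run:
```python
from h import *
cw,iw=snap("wrist"); ct,it=snap("top"); cs,is_=snap("side")
print(read_state()["tool_pos"])
b=np.hstack([cv2.resize(iw,(400,300)),cv2.resize(it[130:280,200:400],(400,300))])
b=np.vstack([b,np.hstack([cv2.resize(is_[130:280,230:430],(400,300)),np.zeros((300,400,3),np.uint8)])])
cv2.imwrite("pics/fin.png",b[:,:,::-1])
for k in blobs(it,(4,120,60),(18,255,255),60):
    a=k[:,0].mean(0)
    if 220<a[0]<290 and 170<a[1]<225: print(a,axis(ct,k,.224))
```

```text
[ 0.55048649 -0.39210967  0.24496042]
[253.57142857 191.95238095] [590.8 124.8  30.   36.1  22.6]
```

View pics/fin.png

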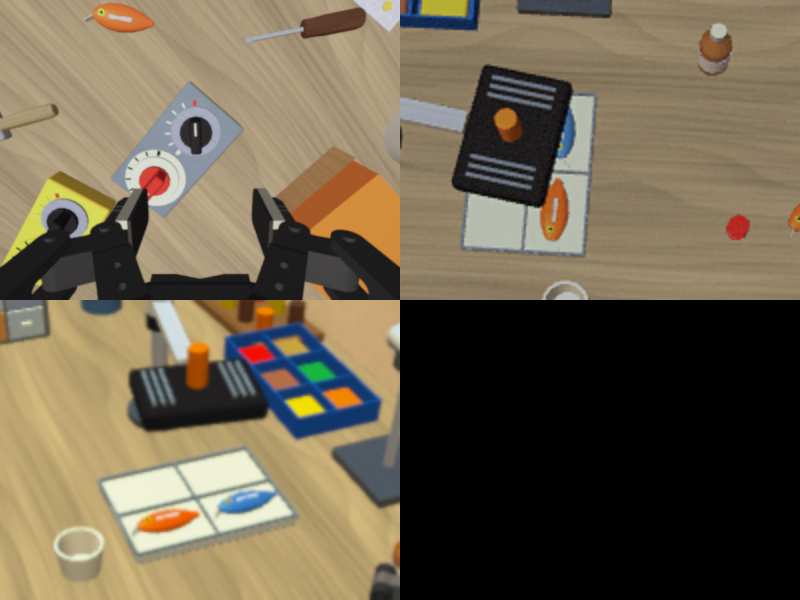

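The combined picture shows the black mark at its red tick (195,102) and the red pointer at zero. Both lures are in their bays, and the lamp handle, at (507,125), stands over the tray.

```bash
python3 -c "
from workcell import *
print(finish_job())"
```

```text
the job is handed in; nothing more can be done
None
```

The job is handed in after about 34 s of robot time, and the last pictures show both lures present (orange and blue) flat in their own bays, the lamp centred over the tray, the red pointer at zero and the black knob at full; no verdict came back.

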